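# Clear the eccentric cam, then close the fixture on the throttle body

### The job

Using only the fingertips, turn the yellow eccentric cam by its red handle post until its low point faces the brass follower roller (the handle then points straight at the roller), and only after that push the orange plate of the follower slide fully forward, so that the slide carries the throttle body up against the blue end stop. Do not push the slide before the cam is at its low point. Lift nothing, leave the other things on the bench and on the fixture where they are, and finish clear of everything.

Things in the scene. Friction and masses are not known exactly. Their poses are not given: they have to be found in the camera images.
- fixture: Aluminium base plate of the clamping fixture, fixed on the bench, 270 x 340 x 15 mm (its x, y, z). Origin on its underside at bench height; plate centre at x = +5 mm. +x is forward, the way the slide closes; +y is the cam's side. Place and yaw (within 0.3 rad) vary. Two steel guides hold the throttle body between inner faces at y = +/-41 mm, tops 31 mm above the bench.
- end_stop (a point): Middle of the near face of the blue end stop, at fixture x = 113 mm, y = 0, 31 mm above the bench. The stop is 102 mm wide, 18 mm thick, its top 47 mm above the bench.
- cam_pivot (a point): Point on the cam's vertical axis, 60 mm above the bench, at fixture x = 20, y = 105 mm. Cam: yellow disc, 64 mm diameter, 21 to 37 mm above the bench, its centre 18 mm off the axis. A dark lever (12 mm wide, 44 to 52 mm above the bench) runs from the axis towards the thin (low) side and carries the red post; a black dot marks the thick (high) side.
- cam_post (a point): Point on the centre line of the cam's red handle post, 75 mm above the bench. Post: upright cylinder, 16 mm diameter, free from 52 to 95 mm above the bench, 62 mm from the cam axis. It circles the axis as the cam turns and can be pushed sideways anywhere along its free height.
- cam (a joint): Cam angle, rad. 0 = low point at the roller, handle pointing to fixture -x. Grows clockwise seen from above: the post lies from the axis in fixture direction (-cos q, +sin q). Starts at 1.3 to 2.3, so push the post anticlockwise, round the +y side, towards -x. Takes about 5 N at the post, stays where left. Stops at -0.12 and 2.6. Must end within 0.3 of 0.
- roller (a point): Centre of the brass follower roller, 29 mm above the bench, at fixture x = -48.5 mm + joint slide, y = 105 mm. 16 mm diameter, upright axis, top 41 mm above the bench (the cam's lever passes over it). It is on the slide's grey side arm (top 31 mm above the bench) and meets the edge of the cam.
- slide_push (a point): On the middle of the back (-x) face of the slide's orange push plate, 65 mm above the bench, at fixture x = -100 mm + joint slide, y = 0. Plate: upright, 12 mm thick, 56 mm wide, from 19 to 90 mm above the bench. In front of it a grey bar (top 31 mm above the bench) and a dark jaw, 74 mm wide, face at fixture x = -10 mm + joint slide.
- slide (a joint): Slide travel, m: 0 = back, 0.045 = fully forward at its stop, towards fixture +x. Starts at 0 to 0.004. Takes about 3 N (5 to 9 N while pushing the throttle body), stays where left. With the cam's high point at the roller it is blocked near 0.010; with the low point it is free to the end. At 0.045 the jaw leaves the throttle body 1 mm of play at the end stop.
- throttle: Loose aluminium throttle body, 0.4 to 0.8 kg, standing bore-up on a square flange 76 x 76 x 10 mm between the guides; barrel 62 mm diameter, 66 mm high over all, black motor box at its -y side. Origin at the centre of its underside, 15 mm above the bench. Starts 8 to 18 mm short of the end stop; against the stop its origin is at fixture x = 75 mm.
- pulley: Bystander: dark steel pulley, 56 mm diameter, 40 mm high, standing on the fixture plate at its -y side; origin under its centre.
- sensor: Bystander: black sensor, 64 x 30 x 26 mm, on the fixture plate at its -y side; origin under its centre.
- partbox: Bystander: white box 75 x 85 x 95 mm on the bench; origin under its centre.
- tape: Bystander: pale roll of tape lying flat, 100 mm diameter, 24 mm high; origin under its centre.
- jar: Bystander: white jar 60 mm diameter, 85 mm high; origin under its centre.
- wrench: Bystander: wrench lying on the bench; origin under it.
Not all that is in view belongs to the job. Leave any pink or turquoise look-alike of the throttle alone.

How it is judged:
By the outcome, as a careful person would: the job done as asked, in the order asked, and still so for the second after the job is handed in, with the robot touching nothing.
It also fails if it takes over 53 s, if anything falls off the work surface, if the arm or the gripper's body presses on something with over 40 N, if the wrist force passes 120 N, or if a joint passes its speed limit or range.

### The arm

A 6-joint arm with a two-finger parallel gripper is mounted at the origin on the work surface. World frame = base frame: x ahead of the robot, y to its left, z up, the work surface at z = 0. Lengths are in m, angles in degrees, forces in N, time in s.
With the tool pointing down it reaches from about 0.35 to 0.975 m from the base axis. Payload 17.4 kg.
Tool frame: the origin (TCP) lies at the very end of the fingers, on their centre line; the grasp point (between the pads) lies 19 mm behind it (r.hold_point_z is the distance from the TCP to the grasp point, in m); x points along the fingers, y is the direction in which the jaws open and shut, and the axes are right-handed (so a half turn about x gives the same grasp; the last joint's range is limited). The gripper opens to 85 mm and grips with 20 to 120 N. Pads are 22 mm wide; open, the fingers measure 114 mm over their backs; the gripper's body (76 mm by 85 mm) begins 54 mm behind the grasp point. The pads swing forward as they close: fully open they stand 13 mm farther back than shut.
Start: joints at [-74.931, 6.646, 82.598, -0, 90.757, -2.166], TCP at [0.2, -0.645, 0.231] pointing down, gripper open.
Joint ranges: [-162.19, 162.19], [-47.58, 125.68], [4.15, 143.07], [-65.23, 245.23], [0.69, 171.88], [-170.13, 170.13]. Speed limits (degrees/s): [108.29, 108.29, 127.2, 180, 180, 180].

### API

Orientations are given as a 3x3 rotation matrix whose columns are the frame's x, y, z axes.
In Python, from rig import get_state, camera, close_job, finder, r gives the robot as it stands. The module is installed in compiled form; this text tells all that it offers.
- The arm moves only by the tool jog_arm, never from a script. Its arguments are lists of equal length, an entry for each row: "offset": the shift along the tool's x, y, z in units of 0.15 m (1.0 is 0.15 m), a list of three; "spin": the turn about the tool's x in units of pi/2 rad (1.0 is pi/2 rad); "grip": the opening, from -1 (shut) to 1 (fully open). A call has exactly 8 rows; each row shifts and turns the commanded pose from where the row before left it, along the tool's axes as they then stand; what a row does not reach is not made up. A row lasts 1/10 s, in which the tool goes at most 50 mm and 8.59 degrees, less where a joint would pass 70% of its speed; a pose out of reach is approached as far as the arm can. A call with a number of a shift or a turn outside -1 to 1 is refused whole. A call with a gripper value outside its range is refused whole. The fingers move at their own pace and stop on an object; the grip force is fixed at half the most. Time passes only in rows, so rows that do not move let the fingers close, or fill a call up. It gives the time, the measured TCP pose, the force and the opening at its end, in the units of the state.
- get_state(): the state, without advancing time (a new reading comes with each control period).
- camera(name): name is "scene" or "top" or "wrist"; returns a dict with "frame" (420x560x3 uint8, red, green, blue), "intrinsics" (3x3 intrinsics, pixels), "position" and "orientation" of the camera in the world. Camera axes: x right, y up, looking along -z (the intrinsics and any distortion apply to the point x, -y, -z); pixel columns grow to the right and rows downward; lengths in m; the calibration is good to about 2 mm. The wrist camera is an equidistant fisheye: a pixel r from the principal point sees the ray r / f radians off the axis. A picture is of the moment at which its call begins. There is no depth.
- close_job(): hands the job in, once; it reports no verdict.
Trained networks look in a picture, given as the dict that the camera call returned (one of the last four; its "shot" number tells which), for a name from the list of things; names that differ only in an ending like _2 or _b are one class to them, and where a whole thing is asked for, a point or a joint stands for the part that bears it (a point fixed in the world has none). Each returns a list of dicts, best first, with "confidence" (0 to 1); they miss things now and then, are a little off and sometimes report something else, mostly with a low value. They report only what shows in the picture. A call takes as long as a camera call. They do not tell look-alikes from the thing itself.
- finder.look_for(target, picture): "at" ([column, row] in pixels, amid what is visible of it).
The state is a dict: "time_s": time; "joint_positions": joint angles; "joint_velocities": joint speeds; "joint_torque": joint torques, N m; "eef_pos": TCP position; "eef_rot": TCP orientation; "contact_force": force on the tool from outside, world axes, zero at the start; "wrist_torque": the same for the moment, N m; "finger_gap": finger opening in m.
Only numpy, scipy, OpenCV 4.12 (cv2) and the standard library are available. Lean on these libraries where they do the work, as an engineer would, in place of code of your own. Each camera call takes 0.05 s, during which the arm holds its last target.

## Working session

There is one attempt and no reset: what is moved stays moved. The work goes in short steps, Python scripts to look and compute and a tool call to move; the robot and the scene stay as the last step left them, time stands still between calls to the robot, and variables do not carry over. Pictures are saved under pics/ and viewed, and the job is handed in when it is done.

Besides the shell and the picture viewer there is one more tool, called after "Call:" as name(argument=value, ...), one argument or row to a line, values as JSON. jog_arm: Moves the arm, as the interface text tells. Shifts and turns lie within -1 to 1; 1 stands for 0.15 m of shift or pi/2 rad of turn. Its arguments: {"type":"object","properties":{"offset":{"type":"array"},"spin":{"type":"array"},"grip":{"type":"array"}},"required":["offset","spin","grip"]}

```bash
mkdir -p pics; python3 - <<'E'
from rig import get_state,camera,finder,r
import cv2,json
s=get_state(); print({k:(v if not hasattr(v,'tolist') else v.tolist()) for k,v in s.items()})
for n in ["scene","top","wrist"]:
    p=camera(n); cv2.imwrite(f"pics/{n}0.png",p["frame"][:,:,::-1])
    print(n,p["intrinsics"],p["position"],p["orientation"])
    if n!="wrist":
        for t in ["cam_post","roller","slide_push","throttle","cam","fixture","end_stop","pulley","jar","partbox","tape"]:
            try: print(t,[(d["at"],round(d["confidence"],2)) for d in finder.look_for(t,p)][:3])
            except Exception as e: print(t,e)
print(get_state()["time_s"])
E
```

```text
{'time_s': 0.0, 'joint_positions': [-74.93095326955782, 6.671513101403872, 82.63697943045592, 0.00042687622890660864, 90.75606108709586, -2.166703058052712], 'joint_velocities': [-0.003981328629820829, 0.08286749477126698, 0.033138453060710414, 0.014664951833145189, 0.0007100365412378042, -0.042235431657301564], 'joint_torque': [-0.0007491436736017931, -73.19944381713867, -63.249478340148926, -9.692682624518056e-05, 0.006252169841900468, 6.0188940551597625e-05], 'eef_pos': [0.1999361951118838, -0.6444996346437321, 0.2305795394021093], 'eef_rot': [[-0.0002857221139065039, 0.2963039689111667, -0.9550936479583371], [0.001089867112997421, -0.9550930274397971, -0.2963041024446997], [-0.9999993652760734, -0.0011255857912521885, -5.0040752389427605e-05]], 'contact_force': [0.19466098058173964, 1.2663298205539213, -0.7190700409964248], 'wrist_torque': [0.0044905061221846, -0.027406628455828454, 0.01255551328097008], 'finger_gap': 0.0856782494883041}
scene [[400.41280079   0.         280.22101461]
 [  0.         400.41280079 204.71645416]
 [  0.           0.           1.        ]] [ 1.1652579
[... 1081 characters left out ...]
 0.81), ([363.1, 220.6], 0.81), ([364.0, 264.0], 0.8)]
cam [([312.2, 224.4], 0.64), ([240.1, 218.6], 0.57)]
fixture [([271.0, 218.0], 0.89)]
end_stop [([272.2, 216.9], 0.59)]
pulley [([311.4, 189.5], 0.82), ([244.1, 221.4], 0.34)]
jar [([432.5, 211.2], 0.97)]
partbox [([143.8, 233.8], 0.79), ([271.8, 195.0], 0.53), ([418.1, 255.6], 0.23)]
tape [([139.1, 173.4], 0.71)]
wrist [[325.1922621    0.         278.34748209]
 [  0.         325.1922621  204.12801189]
 [  0.           0.           1.        ]] [ 0.26707531 -0.6225694   0.37269804] [[ 2.96841236e-01  9.16633047e-01  2.67710924e-01]
 [-9.54926774e-01  2.85046477e-01  8.28454182e-02]
 [-3.71207439e-04 -2.80236265e-01  9.59930986e-01]]
1.25
```

View pictures.

```bash
python3 - <<'E'
import cv2
a=cv2.imread("pics/top0.png")[110:320,120:460]
cv2.imwrite("pics/top0c.png",cv2.resize(a,None,fx=2.35,fy=2.35,interpolation=cv2.INTER_CUBIC))
E
```

```text
(no output)
```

View pics/scene0.png

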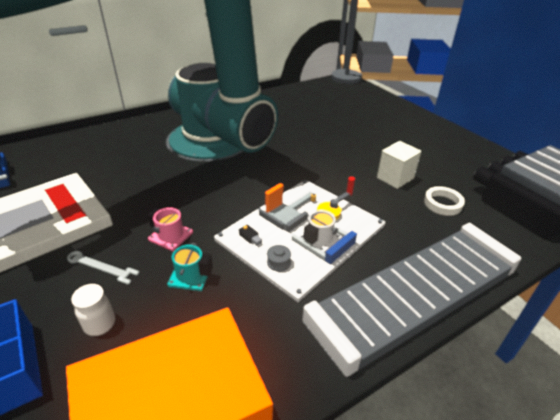

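View pics/top0.png

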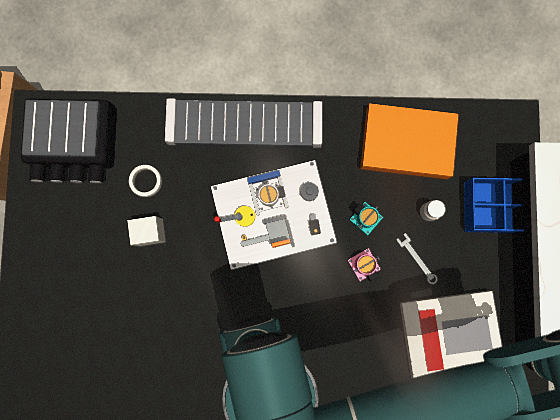

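View pics/top0c.png

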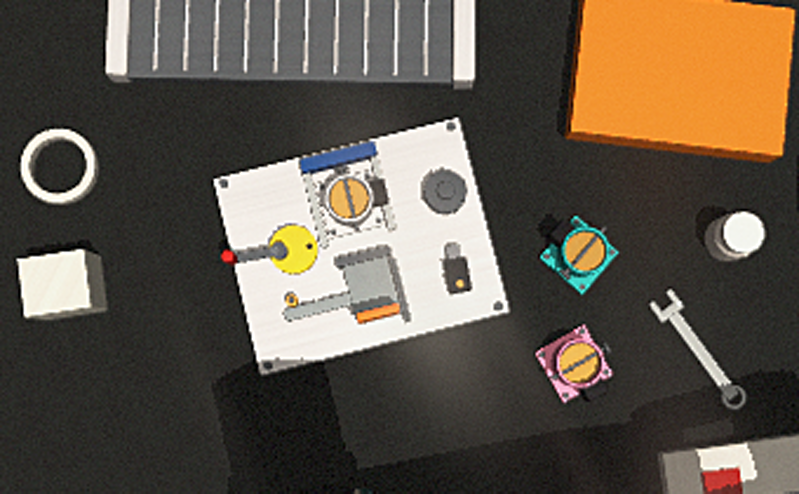

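```bash
cat > h.py <<'E'
import numpy as np,cv2
TK=np.array([[519.86756,0,285.59384],[0,519.86756,212.65072],[0,0,1]]);TP=np.array([0.39590877,-0.03452248,1.63154482])
TR=np.array([[0.0180753,0.99416215,-0.10637155],[-0.99983063,0.01834118,0.00152179],[0.00346389,0.10632603,0.99432529]])
SK=np.array([[400.4128,0,280.22101],[0,400.4128,204.71645],[0,0,1]]);SP=np.array([1.16525794,-0.44693181,0.67203694])
SR=np.array([[0.52428777,-0.53266841,0.6643694],[0.85130029,0.30931195,-0.42380884],[0.02025219,0.78777565,0.61562925]])
def proj(X,K=TK,P=TP,R=TR):
    c=(np.atleast_2d(X)-P)@R; return np.c_[K[0,2]-K[0,0]*c[:,0]/c[:,2],K[1,2]+K[1,1]*c[:,1]/c[:,2]]
def back(uv,z,K=TK,P=TP,R=TR):
    uv=np.atleast_2d(uv); d=np.c_[(uv[:,0]-K[0,2])/K[0,0],-(uv[:,1]-K[1,2])/K[1,1],-np.ones(len(uv))]@R.T
    return P+d*((z-P[2])/d[:,2])[:,None]
E
python3 - <<'E'
from h import *
from scipy.optimize import minimize
im=cv2.imread("pics/top0.png")
m=(im.min(2)>150).astype(np.uint8); m[:150]=0;m[280:]=0;m[:,:195]=0;m[:,345:]=0
m=cv2.morphologyEx(m,cv2.MORPH_OPEN,np.ones((3,3)))
n,l,st,c=cv2.connectedComponentsWithStats(m); k=1+st[1:,4].argmax(); print(st[k])
pts=np.argwhere(l==k)[:,::-1].astype(np.float32)
w=back(pts,0.015)[:,:2]
hull=cv2.convexHull(w.astype(np.float32)); rect=cv2.minAreaRect(hull); print(rect, cv2.boxPoints(rect))
E
```

```text
[ 212  162  123  102 6737]
((0.5646131038665771, 0.0025923997163772583), (0.26903241872787476, 0.3382203280925751), 15.342844009399414) [[ 0.3901455   0.13008323]
 [ 0.47963664 -0.19608286]
 [ 0.73908067 -0.12489843]
 [ 0.64958954  0.20126766]]
```

```bash
cat >> h.py <<'E'
YAW=np.radians(15.34); fx=np.array([np.cos(YAW),np.sin(YAW)]); fy=np.array([-fx[1],fx[0]])
O=np.array([0.5646,0.0026])-0.005*fx
def W(x,y,z): return np.r_[O+x*fx+y*fy,z]
def F(p): d=np.asarray(p)[:2]-O; return np.array([d@fx,d@fy])
E
python3 - <<'E'
from h import *
print("origin",O)
im=cv2.imread("pics/top0.png").astype(int); sc=cv2.imread("pics/scene0.png").astype(int)
b,g,r_=im[...,0],im[...,1],im[...,2]
red=(r_>130)&(g<70)&(b<70); red[:150]=0;red[280:]=0;red[:,:195]=0;red[:,345:]=0
c=np.argwhere(red)[:,::-1]; print("red",len(c),c.mean(0)); 
P=back(c.mean(0),0.09)[0];print(P,F(P))
b,g,r_=sc[...,0],sc[...,1],sc[...,2]
red=(r_>110)&(g<70)&(b<70); red[:150]=0;red[280:]=0;red[:,:300]=0;red[:,380:]=0
c=np.argwhere(red)[:,::-1]; print("redscene",len(c),c.mean(0)); 
P=back(c.mean(0),0.0735,SK,SP,SR)[0];print(P,F(P))
d=F(P)-[.02,.105];print("q",np.arctan2(d[1],-d[0]),np.hypot(*d))
piv=W(.02,.105,.06); 
# overlays
for n,K,Pp,R in [("top",TK,TP,TR),("scene",SK,SP,SR)]:
    a=cv2.imread(f"pics/{n}0.png"); s=4
    X=[W(.02,.105,.052),W(-.0485,.105,.041),W(-.1,-.028,.09),W(-.1,.028,.09),W(-.088,.028,.09),W(-.088,-.028,.09),W(.113,-.051,.047),W(.113,.051,.047),W(-.13,-.17,.015),W(-.13,.17,.015),W(.14,.17,.015),W(.14,-.17,.015)]
    uv=proj(np.array(X),K,Pp,R); o=(205,150) if n=="top" else (205,165)
    a=cv2.resize(a[o[1]:o[1]+130 ,o[0]:o[0]+190],None,fx=s,fy=s,interpolation=cv2.INTER_CUBIC)
    for p in uv: cv2.circle(a,tuple(int(v) for v in (p-o+.5)*s),3,(255,0,255),1)
    cv2.imwrite(f"pics/{n}ov.png",a)
E
```

```text
origin [0.55977814 0.00127727]
red 24 [227.125      222.83333333]
[0.52715391 0.13647164 0.09      ] [0.00430326 0.13900842]
redscene 108 [350.30555556 184.00925926]
[0.53654542 0.16989978 0.0735    ] [0.02220347 0.16876112]
q 1.6053408608898023 0.0637991864162898
```

View pics/topov.png

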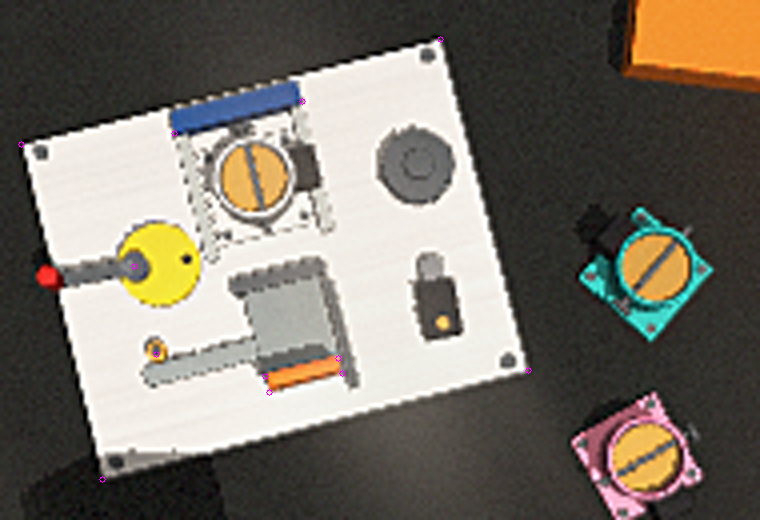

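View pics/sceneov.png

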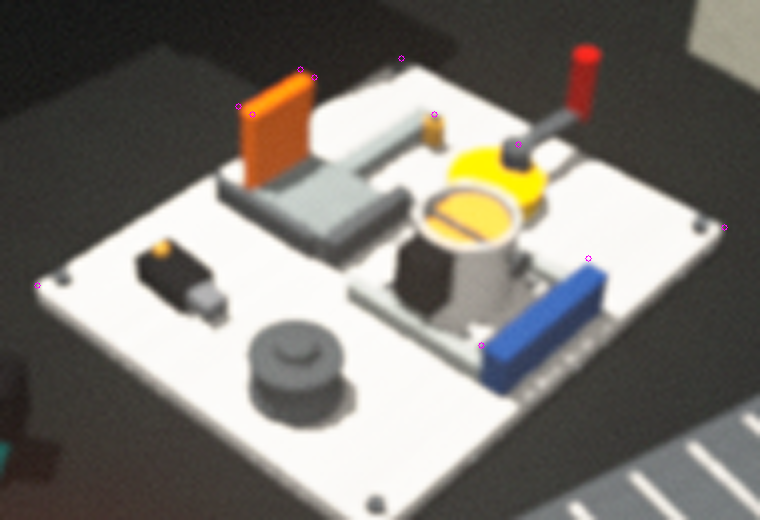

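```bash
cat >> h.py <<'E'
def rel(p,Rm,tgt): # tool-axes shift in 0.15 units
    return (np.asarray(tgt)-np.asarray(p))@np.asarray(Rm)/0.15
def spin_to(Rm,ang): # needed spin units so that tool y is at world angle ang deg
    a=np.degrees(np.arctan2(Rm[1][1],Rm[0][1])); d=(a-ang+180)%360-180; return a,d/90
E
python3 - <<'E'
from h import *
from rig import get_state
P=back([217,219],0.095)[0]; f=F(P); d=f-[.02,.105]; print("top post",P,f,np.arctan2(d[1],-d[0]),np.hypot(*d))
s=get_state(); t=W(.062,.167,.20); print(t, rel(s["eef_pos"],s["eef_rot"],t), spin_to(s["eef_rot"],15.34))
E
```

```text
top post [0.53758743 0.16628683 0.095     ] [0.02225256 0.16500123] 1.6083206762952544 0.06004350009135813
[0.57539001 0.17872943 0.2       ] [ 0.20878125 -4.50151271 -4.0168013 ] (np.float64(-72.76368718041284), np.float64(-0.9789298575601427))
```

Call:
jog_arm(
  offset=[
    [0,-0.18,-0.16],
    [0,-0.19,-0.17],
    [0,-0.19,-0.17],
    [0,-0.19,-0.17],
    [0,-0.19,-0.17],
    [0,-0.19,-0.17],
    [0,-0.19,-0.17],
    [0,-0.19,-0.17],
  ],
  spin=[0,0,0,0,0,0,0,0],
  grip=[-1,-1,-1,-1,-1,-1,-1,-1],
)

```text
time_s: 2.05
eef_pos: [0.3266, -0.367, 0.2315]
eef_rot: [[0.0, 0.296, -0.955], [-0.0, -0.955, -0.296], [-1.0, 0.0, -0.0]]
contact_force: [0.5, 0.2, -0.2]
finger_gap: -0.0
```

Call:
jog_arm(
  offset=[
    [0,-0.19,-0.17],
    [0,-0.19,-0.17],
    [0,-0.19,-0.17],
    [0,-0.19,-0.17],
    [0,-0.19,-0.17],
    [0,-0.19,-0.17],
    [0,-0.19,-0.17],
    [0,-0.19,-0.17],
  ],
  spin=[0,0,0,0,0,0,0,0],
  grip=[-1,-1,-1,-1,-1,-1,-1,-1],
)

```text
time_s: 2.85
eef_pos: [0.4539, -0.0886, 0.2316]
eef_rot: [[0.001, 0.296, -0.955], [-0.0, -0.955, -0.296], [-1.0, 0.0, -0.001]]
contact_force: [1.1, -0.6, 0.6]
finger_gap: -0.0001
```

Call:
jog_arm(
  offset=[
    [0,-0.19,-0.17],
    [0,-0.19,-0.17],
    [0,-0.19,-0.17],
    [0,-0.19,-0.17],
    [0,-0.19,-0.17],
    [0,-0.19,-0.17],
    [0,-0.18,-0.15],
    [0,-0.15,-0.12],
  ],
  spin=[0,0,0,0,0,0,0,0],
  grip=[-1,-1,-1,-1,-1,-1,-1,-1],
)

```text
time_s: 3.65
eef_pos: [0.5735, 0.1796, 0.2312]
eef_rot: [[-0.0, 0.297, -0.955], [0.0, -0.955, -0.297], [-1.0, -0.0, 0.0]]
contact_force: [0.4, -0.9, 0.5]
finger_gap: -0.0001
```

Call:
jog_arm(
  offset=[
    [0,0,0],
    [0,0,0],
    [0,0,0],
    [0,0,0],
    [0,0,0],
    [0,0,0],
    [0,0,0],
    [0,0,0],
  ],
  spin=[-0.09,-0.09,-0.09,-0.09,-0.09,-0.09,-0.09,-0.09],
  grip=[-1,-1,-1,-1,-1,-1,-1,-1],
)

```text
time_s: 4.45
eef_pos: [0.5731, 0.1778, 0.2314]
eef_rot: [[0.0, 0.991, -0.133], [0.0, -0.133, -0.991], [-1.0, 0.0, -0.0]]
contact_force: [0.2, -0.3, -0.9]
finger_gap: -0.0004
```

Call:
jog_arm(
  offset=[
    [0,0,0],
    [0,0,0],
    [0,0,0],
    [0,0,0],
    [0,0,0],
    [0,0,0],
    [0,0,0],
    [0,0,0],
  ],
  spin=[-0.09,-0.09,-0.08,0,0,0,0,0],
  grip=[-1,-1,-1,-1,-1,-1,-1,-1],
)

```text
time_s: 5.25
eef_pos: [0.5731, 0.1778, 0.2313]
eef_rot: [[0.0, 0.964, 0.265], [0.0, 0.265, -0.964], [-1.0, 0.0, -0.0]]
contact_force: [-0.6, -0.4, 0.6]
finger_gap: -0.0001
```

```bash
python3 - <<'E'
from h import *
from rig import get_state,camera
s=get_state(); print(s["time_s"],s["eef_pos"],F(s["eef_pos"]),s["joint_positions"],s["finger_gap"],s["contact_force"])
t=W(.062,.167,.064); print(t, rel(s["eef_pos"],s["eef_rot"],t), spin_to(s["eef_rot"],15.34))
for n in ["scene","wrist"]:
    p=camera(n); cv2.imwrite(f"pics/{n}1.png",p["frame"][:,:,::-1])
E
```

```text
5.25 [0.57305046 0.17778221 0.23131294] [0.05949321 0.16670545] [ 1.47997718e+01 -2.68904421e+00  9.21703185e+01  6.07843142e-04
  9.05172013e+01 -5.74914657e-01] -6.987741155456574e-05 [-0.63363744 -0.35262923  0.57791676]
[0.57539001 0.17872943 0.064     ] [ 1.11542003  0.0166833  -0.00194204] (np.float64(15.37469197206344), np.float64(0.0003854663562603062))
```

View pics/wrist1.png

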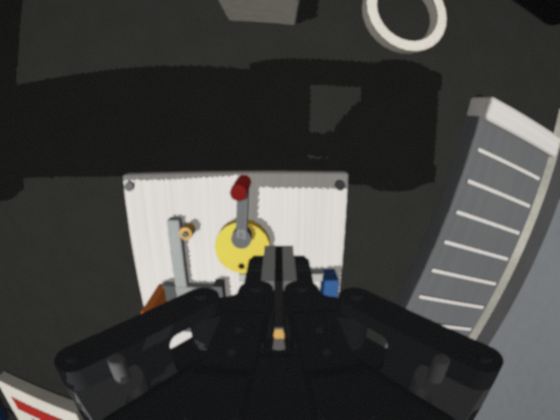

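Call:
jog_arm(
  offset=[
    [0.2,0.02,0],
    [0.2,0,0],
    [0.2,0,0],
    [0.15,0,0],
    [0.15,0,0],
    [0.1,0,0],
    [0.1,0,0],
    [0.01,0,0],
  ],
  spin=[0,0,0,0,0,0,0,0],
  grip=[-1,-1,-1,-1,-1,-1,-1,-1],
)

```text
time_s: 6.15
eef_pos: [0.5753, 0.1784, 0.0631]
eef_rot: [[-0.002, 0.964, 0.266], [-0.001, 0.266, -0.964], [-1.0, -0.002, -0.0]]
contact_force: [0.5, -0.7, 0.0]
finger_gap: 0.0
```

```bash
python3 - <<'E'
from h import *
from rig import get_state,camera
s=get_state(); print(s["time_s"],s["eef_pos"],F(s["eef_pos"]),s["contact_force"])
for n in ["scene","wrist"]:
    p=camera(n); a=p["frame"][:,:,::-1]
    if n=="scene": a=cv2.resize(a[140:290,200:400],None,fx=4,fy=4,interpolation=cv2.INTER_CUBIC)
    cv2.imwrite(f"pics/{n}2.png",a)
E
```

```text
6.15 [0.57530353 0.17839146 0.06307096] [0.06182719 0.16669696] [ 0.53233377 -0.65429377  0.03808975]
```

View pics/wrist2.png

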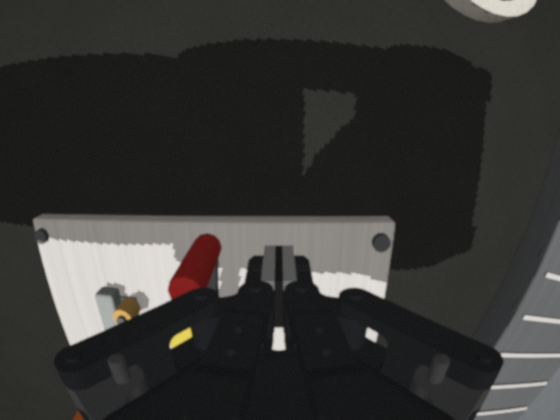

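View pics/scene2.png

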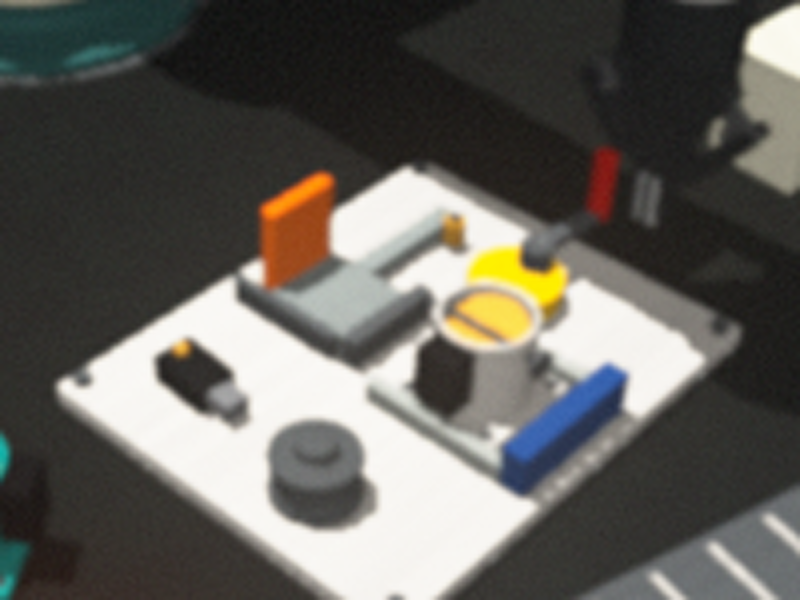

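Call:
jog_arm(
  offset=[
    [-0.07,0,0],
    [0,-0.02,0],
    [0,-0.02,0],
    [0,-0.02,0],
    [0,-0.02,0],
    [0,-0.02,0],
    [0,0,0],
    [0,0,0],
  ],
  spin=[0,0,0,0,0,0,0,0],
  grip=[-1,-1,-1,-1,-1,-1,-1,-1],
)

```text
time_s: 7.05
eef_pos: [0.5614, 0.1746, 0.0753]
eef_rot: [[0.0, 0.964, 0.266], [0.0, 0.266, -0.964], [-1.0, 0.0, -0.0]]
contact_force: [0.2, 0.4, 0.3]
finger_gap: -0.0
```

```bash
cat > look.py <<'E'
import sys
from h import *
from rig import get_state,camera
s=get_state(); e=s["eef_pos"]; rel_=F(e)-[.02,.105]
print(s["time_s"],e,"fix",F(e),"force",s["contact_force"])
R_=np.asarray(s["eef_rot"]); ty=R_[:2,1]; tz=R_[:2,2]; c=W(.02,.105,0)[:2]; d=np.asarray(e)[:2]-c
yf=np.degrees(np.arctan2(ty@fy,ty@fx)); print("rel y,z mm",1e3*d@ty,1e3*d@tz,"q if aligned",np.radians(90-yf))
for n in sys.argv[2:]:
    p=camera(n); a=p["frame"][:,:,::-1]
    a=a[140:290,200:400] if n=="scene" else a[140:290,190:390] if n=="top" else a
    if n!="wrist": a=cv2.resize(a,None,fx=4,fy=4,interpolation=cv2.INTER_CUBIC)
    cv2.imwrite(f"pics/{n}{sys.argv[1]}.png",a)
E
python3 look.py 3 scene wrist
```

```text
7.05 [0.5614356  0.17455357 0.07528412] fix [0.04743803 0.16666451] force [0.16847856 0.42021066 0.32308445]
rel y,z mm 27.537733237081138 -61.62004766150381 q if aligned 1.5691788996687825
```

View pics/scene3.png

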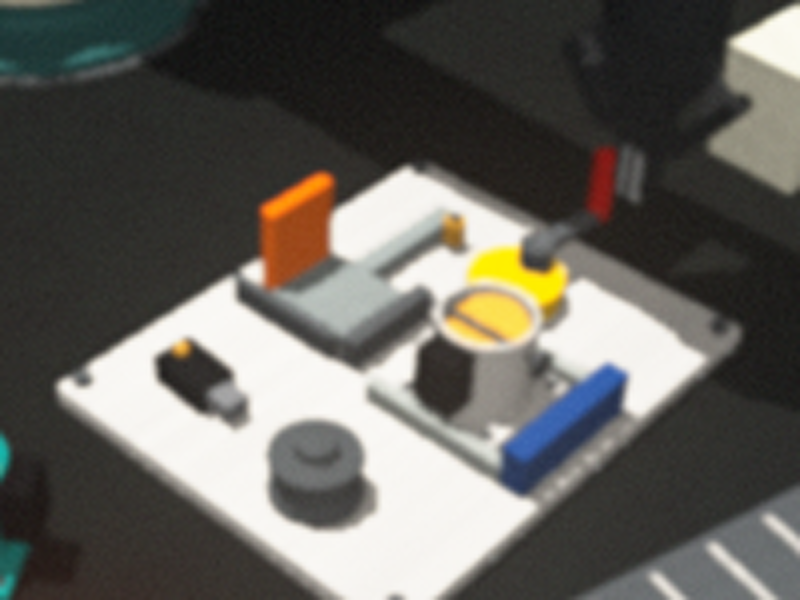

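View pics/wrist3.png

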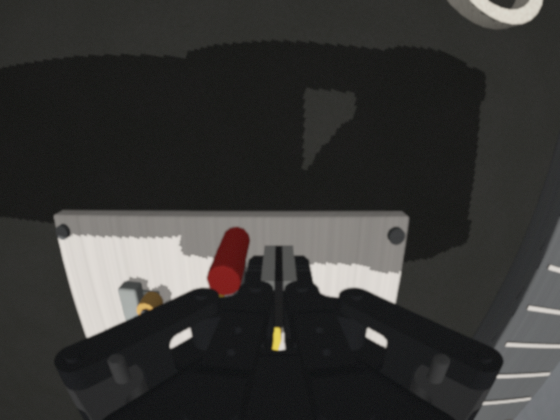

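Call:
jog_arm(
  offset=[
    [0,-0.02,0],
    [0,-0.02,0],
    [0,-0.02,0],
    [0,-0.039,-0.01],
    [0,-0.039,-0.01],
    [0,-0.039,-0.01],
    [0,0,0],
    [0,0,0],
  ],
  spin=[0,0,0,-0.06,-0.06,-0.06,0,0],
  grip=[-1,-1,-1,-1,-1,-1,-1,-1],
)

```text
time_s: 7.95
eef_pos: [0.5347, 0.1701, 0.0754]
eef_rot: [[0.0, 0.852, 0.523], [-0.0, 0.523, -0.852], [-1.0, -0.0, 0.0]]
contact_force: [0.5, -0.0, -0.5]
finger_gap: -0.0001
```

```bash
python3 look.py 4 scene wrist
```

```text
7.95 [0.53474467 0.17008666 0.07539608] fix [0.02051632 0.16941773] force [ 0.53111177 -0.01526325 -0.49526608]
rel y,z mm 18.45996717499942 -61.718227228421945 q if aligned 1.288179692358742
```

View pics/scene4.png

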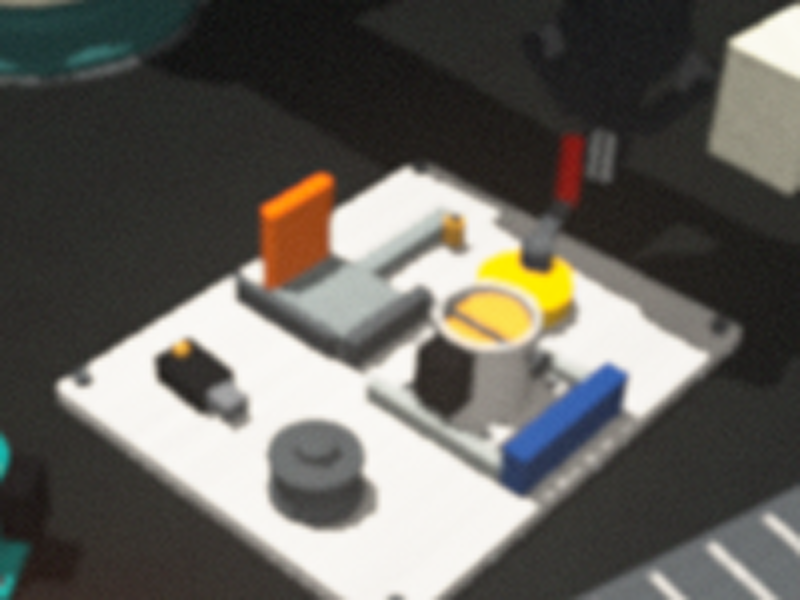

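View pics/wrist4.png

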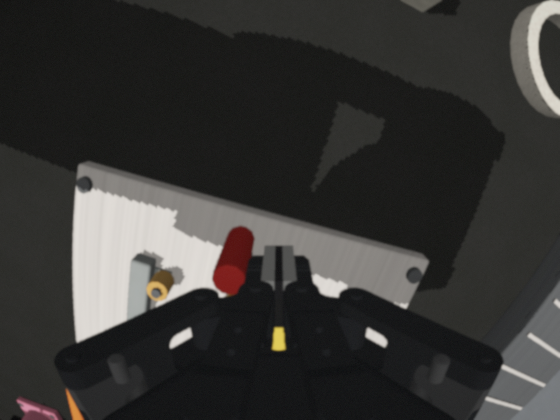

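Call:
jog_arm(
  offset=[
    [0,-0.039,-0.01],
    [0,-0.039,-0.01],
    [0,-0.039,-0.01],
    [0,-0.039,-0.01],
    [0,-0.039,-0.01],
    [0,-0.039,-0.01],
    [0,-0.039,-0.01],
    [0,-0.039,-0.01],
  ],
  spin=[-0.06,-0.06,-0.06,-0.06,-0.06,-0.06,-0.06,-0.06],
  grip=[-1,-1,-1,-1,-1,-1,-1,-1],
)

```text
time_s: 8.85
eef_pos: [0.4965, 0.1427, 0.0753]
eef_rot: [[-0.0, 0.259, 0.966], [0.001, 0.966, -0.259], [-1.0, 0.001, -0.001]]
contact_force: [-1.4, 5.4, -0.0]
finger_gap: -0.0
```

```bash
cat >> look.py <<'E'
    if n=="scene":
        a=p["frame"].astype(int); red=(a[...,0]>80)&(a[...,1]<60)&(a[...,2]<60); red[:150]=0;red[280:]=0;red[:,:280]=0;red[:,:]&=True; red[:,380:]=0
        c=np.argwhere(red)[:,::-1]
        if len(c)>20:
            f=F(back(c.mean(0),0.0735,SK,SP,SR)[0]); d=f-[.02,.105]; print("post",len(c),c.mean(0),f,"q",np.arctan2(d[1],-d[0]),"r",np.hypot(*d))
E
python3 look.py 5 scene wrist
```

```text
8.85 [0.4965102  0.14266674 0.07526524] fix [-0.02360981  0.15308949] force [-1.38801274  5.40246995 -0.03227556]
rel y,z mm 19.46496854799296 -61.931619211469034 q if aligned 0.5296893062308552
post 105 [322.35238095 181.43809524] [-0.03735553  0.12640421] q 0.3571782368494253 r 0.06121925756899253
```

View pics/scene5.png

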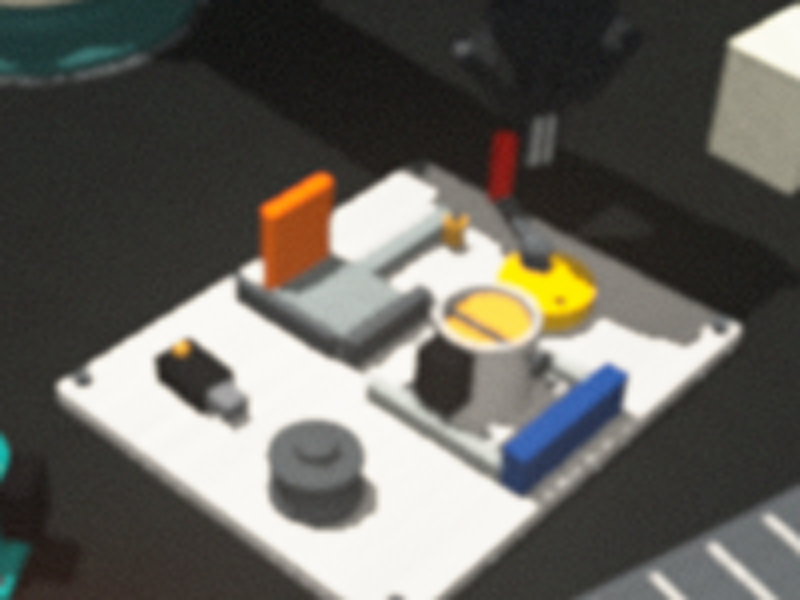

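View pics/wrist5.png

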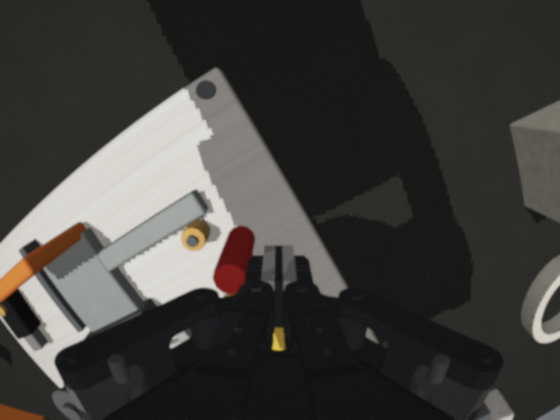

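Call:
jog_arm(
  offset=[
    [0,-0.039,-0.01],
    [0,-0.039,-0.01],
    [0,-0.039,-0.01],
    [0,-0.026,-0.007],
    [0,0,0],
    [0,0,0],
    [0,0,0],
    [0,0,0],
  ],
  spin=[-0.06,-0.06,-0.06,-0.04,0,0,0,0],
  grip=[-1,-1,-1,-1,-1,-1,-1,-1],
)

```text
time_s: 9.75
eef_pos: [0.4885, 0.1219, 0.0752]
eef_rot: [[-0.0, -0.08, 0.997], [-0.0, 0.997, 0.08], [-1.0, -0.0, -0.0]]
contact_force: [-0.1, 0.6, 0.5]
finger_gap: -0.0003
```

```bash
python3 look.py 6 scene wrist top
```

```text
9.75 [0.4884686  0.12191422 0.07523022] fix [-0.03685492  0.1352037 ] force [-0.10017861  0.63795094  0.46880411]
rel y,z mm 19.04248073432975 -61.49902075593286 q if aligned 0.1880512446147006
post 102 [315.68627451 183.07843137] [-0.04511293  0.10813321] q 0.04808251074871209 r 0.06518827149064084
```

View pics/scene6.png

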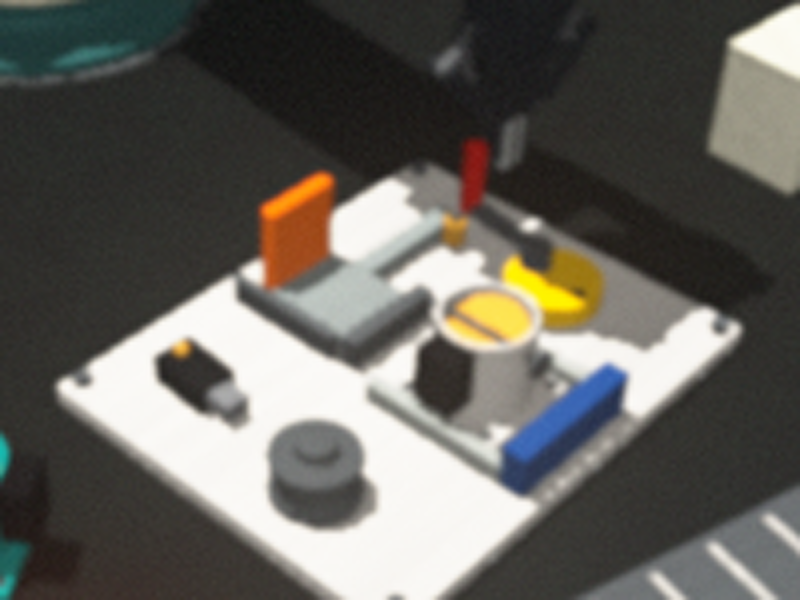

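View pics/wrist6.png

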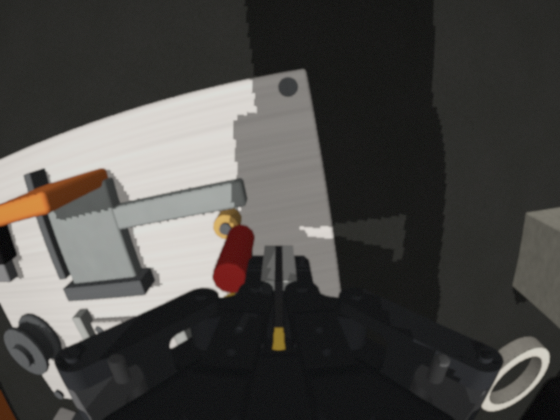

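Call:
jog_arm(
  offset=[
    [0,-0.01,0],
    [0,-0.005,0],
    [0,0,0],
    [0,0.1,0],
    [0,0.15,0],
    [-0.2,0,0],
    [-0.25,0,0],
    [-0.1,0,0],
  ],
  spin=[0,0,0,0,0,0,0,0],
  grip=[-1,-1,-1,-1,-1,-1,-1,-1],
)

```text
time_s: 10.7
eef_pos: [0.4864, 0.158, 0.1614]
eef_rot: [[0.004, -0.081, 0.997], [0.001, 0.997, 0.081], [-1.0, 0.0, 0.004]]
contact_force: [0.6, 0.3, -0.4]
finger_gap: -0.0005
```

```bash
python3 look.py 7 scene; python3 - <<'E'
from h import *
from rig import get_state
s=get_state()
print(rel(s["eef_pos"],s["eef_rot"],W(-.137,0,.15)),spin_to(s["eef_rot"],105.34))
E
```

```text
10.7 [0.48637923 0.15804649 0.16136141] fix [-0.02931119  0.17060141] force [ 0.59349464  0.3081091  -0.42998536]
rel y,z mm 55.32177002757697 -60.61839783058924 q if aligned 0.18647934729883345
post 109 [315.7706422  181.99082569] [-0.04810765  0.1121782 ] q 0.10500731551357016 r 0.06848488055922188
[ 0.08034388 -1.25040141 -0.49765986] (np.float64(94.64884471122657), np.float64(-0.11879061431970463))
```

View pics/scene7.png

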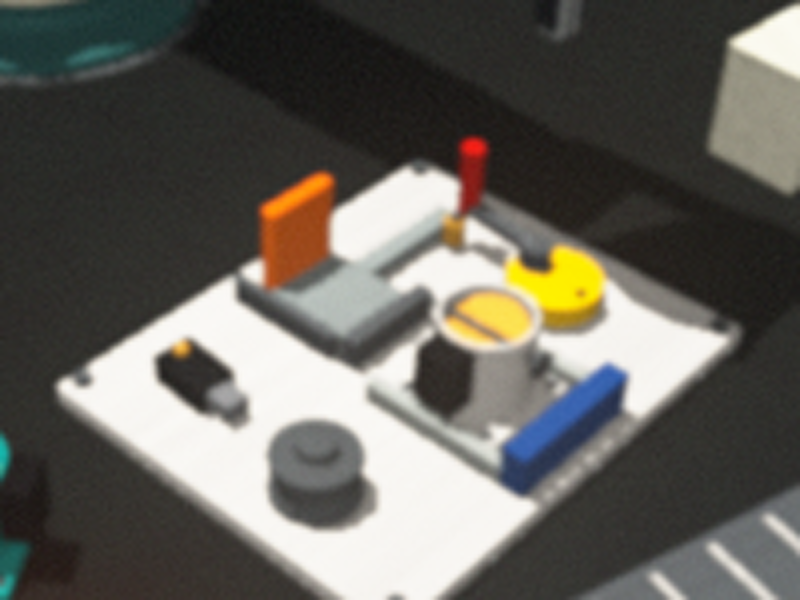

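Call:
jog_arm(
  offset=[
    [0,-0.2,-0.08],
    [0,-0.2,-0.08],
    [0,-0.2,-0.08],
    [0,-0.2,-0.08],
    [0,-0.2,-0.08],
    [0,-0.25,-0.1],
    [0,0,0],
    [0,0,0],
  ],
  spin=[0,0,0,0,0,0,-0.06,-0.06],
  grip=[-1,-1,-1,-1,-1,-1,-1,-1],
)

```text
time_s: 11.55
eef_pos: [0.4256, -0.0368, 0.1572]
eef_rot: [[-0.0, -0.267, 0.964], [-0.0, 0.964, 0.267], [-1.0, -0.0, -0.0]]
contact_force: [0.8, 0.3, -0.2]
finger_gap: 0.0003
```

```bash
python3 look.py 8 scene top; python3 - <<'E'
from h import *
from rig import get_state
s=get_state()
print(rel(s["eef_pos"],s["eef_rot"],W(-.137,0,.058)),spin_to(s["eef_rot"],105.34))
for q in (-.1,0,.1,.2):
    x,y=.02-.062*np.cos(q),.105+.062*np.sin(q)
    X=np.array([W(x,y,.052),W(x,y,.095),W(.02+.018*np.cos(q),.105-.018*np.sin(q),.037)])
    print(q,"scene",((proj(X,SK,SP,SR)-[200,140]+.5)*4).round(0).tolist(),"top",((proj(X)-[190,140]+.5)*4).round(0).tolist())
X=np.array([W(.02,.105,.052),W(-.0485,.105,.041)]);print(((proj(X,SK,SP,SR)-[200,140]+.5)*4).round(0).tolist(),((proj(X)-[190,140]+.5)*4).round(0).tolist())
E
```

```text
11.55 [ 0.42564419 -0.03675082  0.15722137] fix [-0.13941534 -0.00118861] force [ 0.79529939  0.31287341 -0.18623204]
rel y,z mm -105.75775762006515 -159.7014845434565 q if aligned -0.0027002746733378203
post 115 [313.4173913  183.42608696] [-0.04834062  0.10271117] q -0.03347891721494607 r 0.06837893665472572
[0.66144621 0.00330045 0.01389848] (np.float64(105.48139819006164), np.float64(0.0015710910006848482))
-0.1 scene [[457.0, 209.0], [462.0, 155.0], [560.0, 274.0]] top [[222.0, 383.0], [217.0, 379.0], [188.0, 287.0]]
0 scene [[463.0, 205.0], [468.0, 151.0], [558.0, 276.0]] top [[214.0, 385.0], [209.0, 382.0], [191.0, 286.0]]
0.1 scene [[469.0, 201.0], [474.0, 147.0], [557.0, 277.0]] top [[206.0, 387.0], [201.0, 384.0], [193.0, 286.0]]
0.2 scene [[476.0, 198.0], [481.0, 144.0], [555.0, 278.0]] top [[198.0, 388.0], [193.0, 384.0], [195.0, 286.0]]
[[538.0, 245.0], [454.0, 214.0]] [[194.0, 307.0], [217.0, 395.0]]
```

View pics/scene8.png

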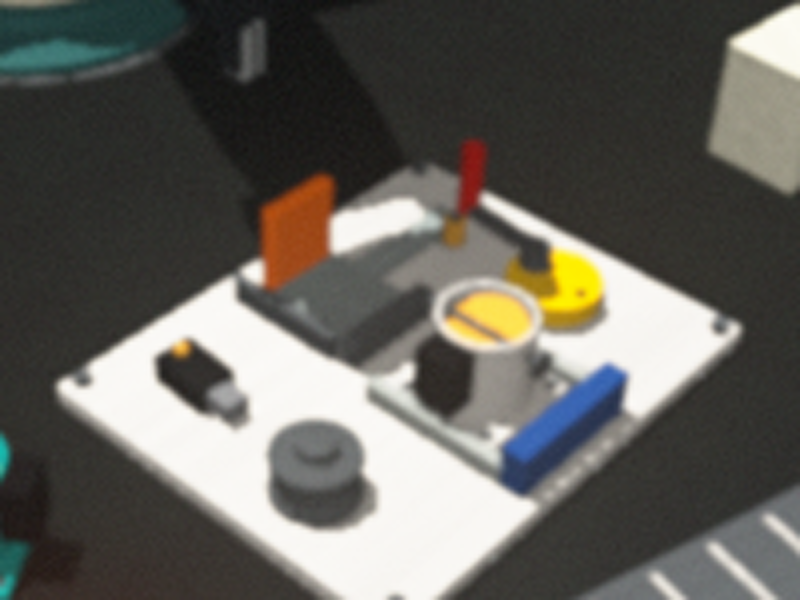

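View pics/top8.png

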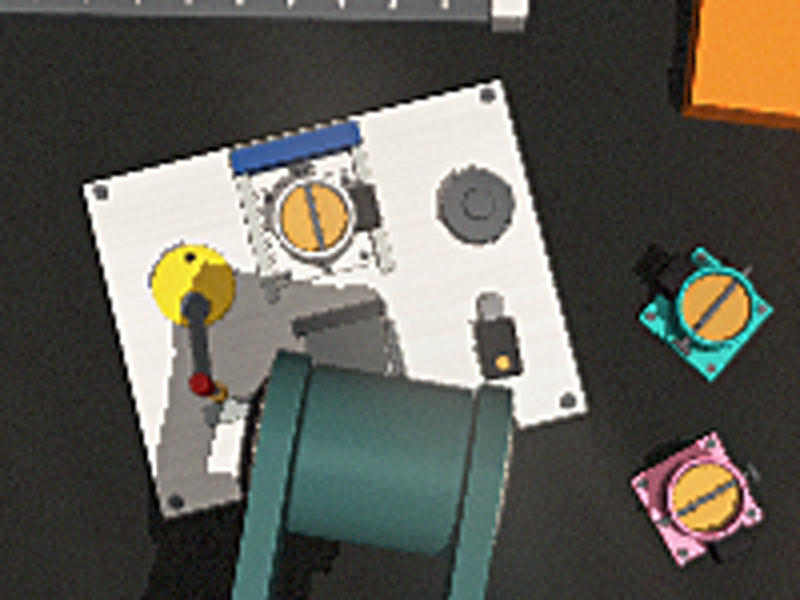

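Call:
jog_arm(
  offset=[
    [0.15,0.01,0],
    [0.2,0,0],
    [0.15,0,0],
    [0.1,0,0],
    [0.05,0,0],
    [0,0,0.05],
    [0,0,0.05],
    [0,0,0],
  ],
  spin=[0,0,0,0,0,0,0,0],
  grip=[-1,-1,-1,-1,-1,-1,-1,-1],
)

```text
time_s: 12.45
eef_pos: [0.4414, -0.0303, 0.0613]
eef_rot: [[0.001, -0.266, 0.964], [-0.0, 0.964, 0.266], [-1.0, -0.0, 0.001]]
contact_force: [0.3, -0.3, 0.1]
finger_gap: 0.0
```

```bash
python3 look.py 9 scene
```

```text
12.45 [ 0.4414054  -0.03027987  0.06134809] fix [-0.12250379  0.00088222] force [ 0.27292586 -0.34999753  0.06280803]
rel y,z mm -103.8805650880091 -142.67674107969984 q if aligned -0.0016635141690026455
post 114 [313.62280702 182.78070175] [-0.04982945  0.10537955] q 0.005435278879134046 r 0.06983047868740429
```

View pics/scene9.png

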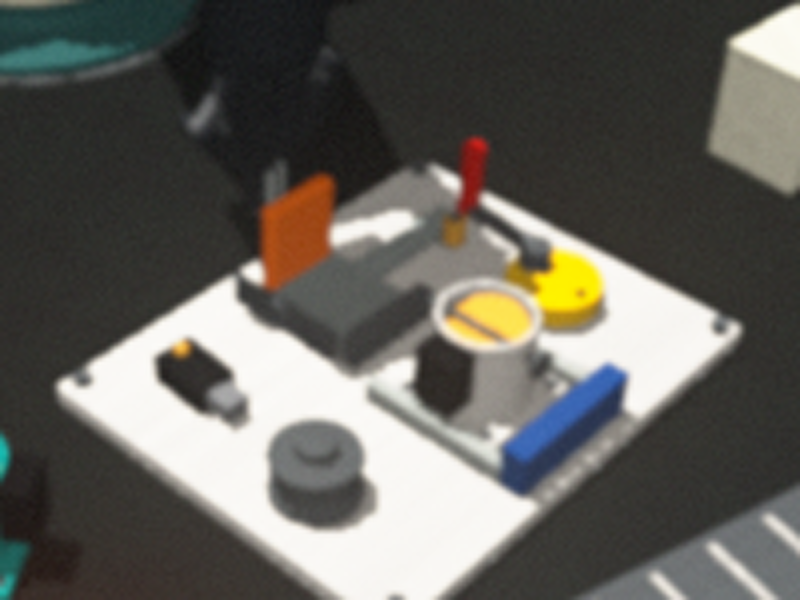

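Call:
jog_arm(
  offset=[
    [0,0,0.03],
    [0,0,0.03],
    [0,0,0.03],
    [0,0,0.03],
    [0,0,0.03],
    [0,0,0.03],
    [0,0,0.03],
    [0,0,0.03],
  ],
  spin=[0,0,0,0,0,0,0,0],
  grip=[-1,-1,-1,-1,-1,-1,-1,-1],
)

```text
time_s: 13.3
eef_pos: [0.475, -0.0209, 0.0603]
eef_rot: [[-0.0, -0.266, 0.964], [-0.0, 0.964, 0.266], [-1.0, -0.0, -0.0]]
contact_force: [-2.6, -1.0, 2.4]
finger_gap: 0.0002
```

```bash
python3 look.py 10 scene
```

```text
13.3 [ 0.47503228 -0.02086487  0.06029957] fix [-0.08758424  0.00106593] force [-2.59405666 -1.03512485  2.43252291]
rel y,z mm -103.76181747585511 -107.75037424067253 q if aligned -0.0015998256812690614
post 104 [315.61538462 182.94230769] [-0.04563866  0.10848728] q 0.05307852960262949 r 0.06573122901185026
```

View pics/scene10.png

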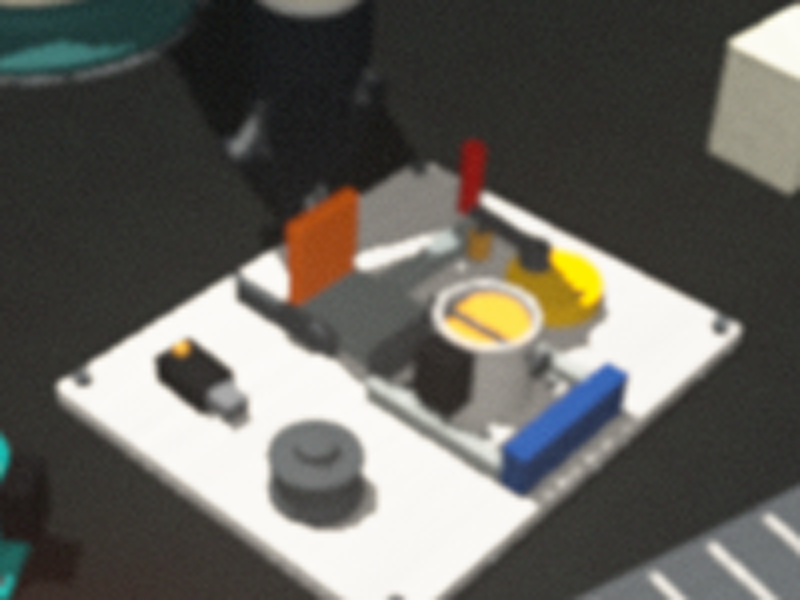

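Call:
jog_arm(
  offset=[
    [0,0,0.02],
    [0,0,0.02],
    [0,0,0.02],
    [0,0,0.02],
    [0,0,0.02],
    [0,0,0.02],
    [0,0,0],
    [0,0,0],
  ],
  spin=[0,0,0,0,0,0,0,0],
  grip=[-1,-1,-1,-1,-1,-1,-1,-1],
)

```text
time_s: 14.15
eef_pos: [0.4922, -0.016, 0.0602]
eef_rot: [[0.0, -0.266, 0.964], [0.0, 0.964, 0.266], [-1.0, 0.0, 0.0]]
contact_force: [0.2, -0.3, 0.3]
finger_gap: 0.0001
```

```bash
python3 look.py 11 scene
```

```text
14.15 [ 0.49221583 -0.01601497  0.06024275] fix [-0.06972986  0.0011972 ] force [ 0.23264007 -0.2859582   0.32083422]
rel y,z mm -103.65265543999892 -89.90325446555119 q if aligned -0.00167168041825916
post 100 [317.1  182.89] [-0.04301593  0.11141849] q 0.10150505601229559 r 0.06334196573963984
```

View pics/scene11.png

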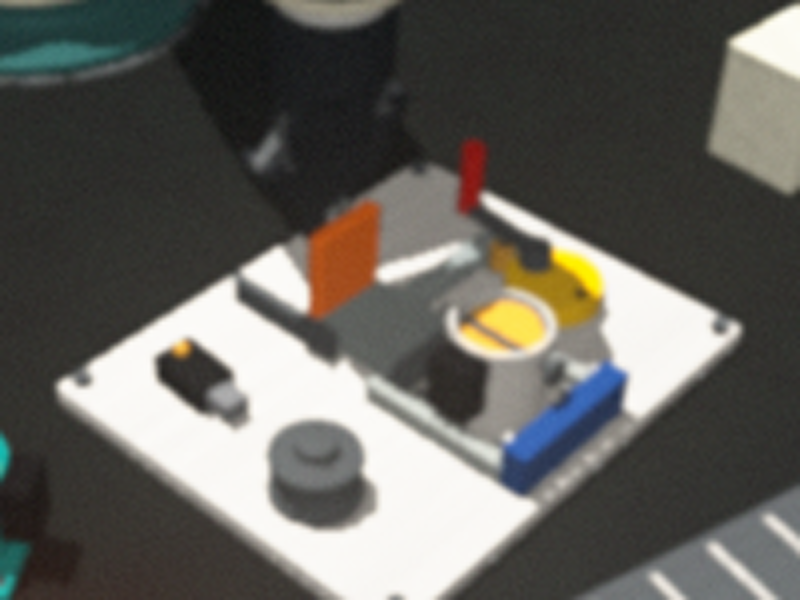

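Call:
jog_arm(
  offset=[
    [0,0,0.01],
    [0,0,0.01],
    [0,0,0.01],
    [0,0,0],
    [0,0,0],
    [0,0,0],
    [0,0,0],
    [0,0,0],
  ],
  spin=[0,0,0,0,0,0,0,0],
  grip=[-1,-1,-1,-1,-1,-1,-1,-1],
)

```text
time_s: 15.0
eef_pos: [0.495, -0.0153, 0.0603]
eef_rot: [[-0.004, -0.266, 0.964], [-0.001, 0.964, 0.266], [-1.0, 0.0, -0.004]]
contact_force: [-20.1, -3.6, 11.6]
finger_gap: 0.0001
```

Call:
jog_arm(
  offset=[
    [0,0,0.01],
    [0,0,0.005],
    [0,0,0],
    [0,0,0],
    [0,0,0],
    [0,0,0],
    [0,0,0],
    [0,0,0],
  ],
  spin=[0,0,0,0,0,0,0,0],
  grip=[-1,-1,-1,-1,-1,-1,-1,-1],
)

```text
time_s: 15.8
eef_pos: [0.4951, -0.0152, 0.0603]
eef_rot: [[-0.009, -0.266, 0.964], [-0.002, 0.964, 0.266], [-1.0, 0.001, -0.009]]
contact_force: [-45.9, -9.7, 26.6]
finger_gap: -0.0
```

```bash
python3 look.py 12 scene
```

```text
15.8 [ 0.49505949 -0.01524216  0.0602799 ] fix [-0.06678307  0.0011902 ] force [-45.89330872  -9.74056285  26.63827882]
rel y,z mm -103.68686346429381 -86.92667239282434 q if aligned -0.0014151633585801995
post 99 [317.12121212 182.87878788] [-0.04300862  0.11149781] q 0.10276253718616701 r 0.06334277555431639
```

Call:
jog_arm(
  offset=[
    [0,0,-0.04],
    [0,0,-0.1],
    [0,0,-0.15],
    [0,0,-0.15],
    [-0.2,0,0],
    [-0.3,0,0],
    [-0.3,0,0],
    [0,0,0],
  ],
  spin=[0,0,0,0,0,0,0,0],
  grip=[-1,-1,-1,-1,-1,-1,-1,-1],
)

```text
time_s: 16.65
eef_pos: [0.4369, -0.0321, 0.1868]
eef_rot: [[0.009, -0.266, 0.964], [-0.001, 0.964, 0.266], [-1.0, -0.003, 0.008]]
contact_force: [-0.4, 0.1, -0.1]
finger_gap: -0.0002
```

Call:
jog_arm(
  offset=[
    [0,-0.2,0],
    [0,-0.3,0],
    [0,-0.3,0],
    [0,-0.3,0],
    [0,-0.3,0],
    [0,-0.2,0],
    [0,-0.1,0],
    [0,0,0],
  ],
  spin=[0,0,0,0,0,0,0,0],
  grip=[-1,-1,-1,-1,-1,-1,-1,-1],
)

```text
time_s: 17.45
eef_pos: [0.5029, -0.2787, 0.1797]
eef_rot: [[-0.001, -0.265, 0.964], [0.0, 0.964, 0.265], [-1.0, 0.001, -0.0]]
contact_force: [0.5, -0.2, -0.2]
finger_gap: -0.0002
```

```bash
python3 look.py 13 scene top; python3 - <<'E'
from h import *
X=np.array([W(-.055,-.028,.09),W(-.055,.028,.09),W(-.0035,.105,.041),W(.075,0,.081),W(.074,0,.081)])
print(((proj(X,SK,SP,SR)-[200,140]+.5)*4).round(0).tolist(),((proj(X)-[190,140]+.5)*4).round(0).tolist())
E
```

```text
17.45 [ 0.50288425 -0.27871147  0.1796752 ] fix [-0.12893693 -0.2549625 ] force [ 0.45869209 -0.23966672 -0.24777297]
rel y,z mm -359.9378579024151 -148.9964022964601 q if aligned -0.00016497720075328893
post 110 [317.79090909 180.92727273] [-0.04741338  0.11977173] q 0.2157123382509698 r 0.06901281394099898
[[311.0, 237.0], [373.0, 199.0], [508.0, 243.0], [510.0, 325.0], [508.0, 324.0]] [[388.0, 355.0], [315.0, 374.0], [203.0, 338.0], [309.0, 198.0], [309.0, 200.0]]
```

View pics/scene13.png

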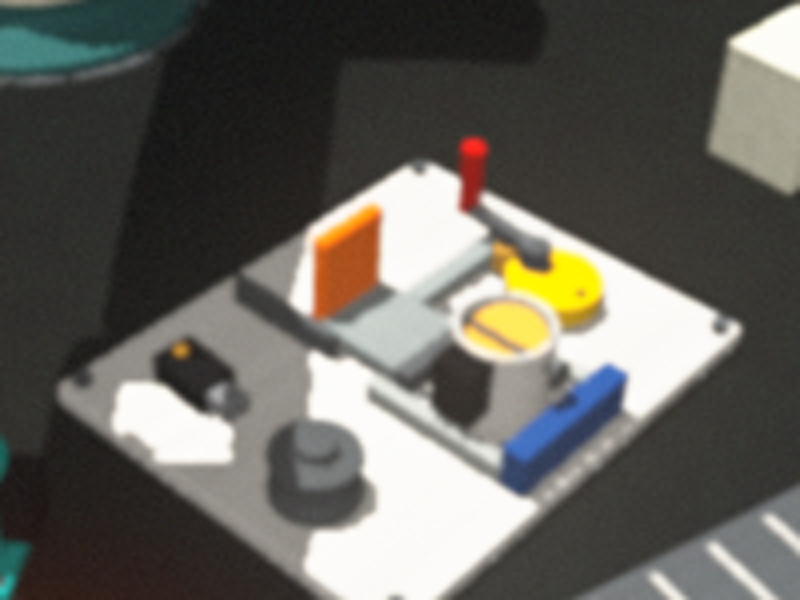

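View pics/top13.png

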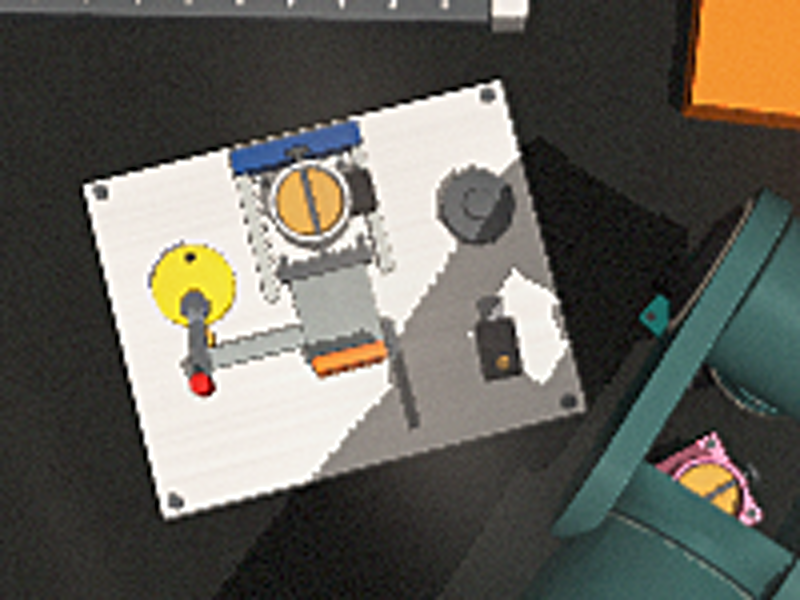

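```bash
python3 -c "
from rig import close_job,get_state
print(close_job()); print(get_state()['time_s'])"
```

```text
the job is handed in; nothing more can be done
None
the job is handed in; nothing more can be done
```

The cam is at its low point, the slide is fully forward and the throttle body is up against the blue end stop. I handed the job in at about 17.6 s.

I pushed the red post round with the closed fingers from about q = 1.6. After that I pushed the orange plate forward until it met a hard stop. I then backed off, raised the arm and moved it clear.

**Last checks, from the final top and scene pictures:**
- **Cam:** it stands at about q = 0.1 rad, within the 0.3 allowed, so the handle is about 5° off pointing straight at the roller. My automatic red-blob estimate was unreliable, drifting from -0.03 to 0.22 as the shadows moved. I relied on the post's position in the top picture instead, and it did not move while I pushed the slide.
- **Slide:** the plate's back corners match the predicted position for 0.045 m of travel. The peak reading at the stop was about 54 N, on the fingertips only.
- **Throttle:** it sits within about 1–2 mm of its position against the end stop, which is as close as the camera can tell.
- **Other things:** the pulley and sensor look unmoved, and so does the part of the pink look-alike in view. The turquoise look-alike was mostly hidden behind the arm in the last picture. I didn't check the other things on the bench in the last pictures.
- **Robot:** the fingers touched nothing at the end, with the contact force near zero.

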